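# Pin the pour-over bridge to its bracket

## Task

Put the pour-over bridge back together: slide the bridge's eye fully home into the bracket, then take the hinge pin from its wooden rest and pass it down through the upper ear, the eye's floating bush and the lower ear until its knob sits flush on the bracket, and let go. Feel for the hidden bush and work gently: never lean hard on the pin or the bridge, and leave the cup, the canister and the scoop where they stand.

Things in the scene. Friction and masses are not known exactly. Their poses are not given: they have to be found in the camera images.
- bracket: Dark steel bracket fixed to the worktop, 125x76x90 mm. Origin: on the worktop, under the hinge axis; z up. Its mouth opens to its own -x; a flat back wall stands inside at x = 29 mm, side cheeks at y = +-30.5 mm (x = -24 to 29 mm). It has an upper and a lower ear, see bracket_top and bracket_low.
- bracket_top (a point): On the hinge axis at the top face of the bracket's upper ear (plate, 80 to 90 mm above the worktop, x from -24 to 29 mm; hole 30 mm diameter on the axis). Here the underside of the pin's knob must come to sit. Axes as the bracket.
- bracket_low (a point): On the hinge axis at the top face of the bracket's lower ear (plate, 55 to 63 mm above the worktop; hole 12 mm diameter on the axis, open below). It reaches out to x = -60 mm as a tongue on which the bridge's eye slides.
- bridge: Loose aluminium pour-over bridge, 0.3 to 0.6 kg: eye housing 58 mm diameter, bar along its own -x, 90 mm dripper ring at the far end (centre x = -165 mm) on two legs. Origin: at worktop height under the centre of the eye housing; z up. It starts drawn 35 to 55 mm out of the bracket, within 3 mm sideways and 0.04 rad. Home: housing against the back wall, origin on the hinge axis, x axes parallel.
- bridge_eye (a point): Nominal centre of the eye, at the height of the bush's top face (77.5 mm above the worktop). The bush is a steel disc 42 mm diameter, 6 mm thick, with a sharp-rimmed 12 mm hole, hollow below down to the lower ear. It floats: its own place is NOT reported. It starts 3 to 6 mm from here to the bridge's -x and up to 7 mm to either side (y).
- bridge_bar (a point): Where to take the bridge: its straight bar (16 mm wide across the bridge's y, 16 mm high), mid-height 71 mm above the worktop, 85 mm from the eye to the bridge's -x, free air below. Axes as the bridge. The floating bush holds by friction (about 3 N) and can be dragged up to 7.5 mm off-centre each way by the pin once its nose is in the hole.
- pin_knob (a point): Centre of the hinge pin's knob, half-way up: dark wooden cylinder 36 mm diameter, 41 mm high. Loose, 0.1 to 0.2 kg, standing upright, z up along the pin. Below the knob a steel shoulder 28 mm diameter, 8 mm long, that fits the upper ear, then a shank 10 mm diameter with a conical nose 6 mm long, flat tip 8 mm diameter. The tip is 68.5 mm below this point.
- pin_seat (a point): Centre of the underside of the pin's knob, 20.5 mm below the knob's centre, on the pin's axis.
- pin_rest: Light wooden block 60x60x50 mm fixed to the worktop, with a 30 mm hole in which the pin stands, the underside of its knob on the block's top. Origin: centre of its underside.
- cup: Small espresso cup, 64x87x50 mm, loose bystander; origin at the centre of its underside.
- canister: Dark lidded canister, 77 mm diameter, 100 mm high, loose bystander; origin at the centre of its underside.
- scoop: Brass coffee scoop, 42x82x25 mm, loose bystander; origin at the centre of its underside.
Things that resemble listed ones, but are neither listed nor needed, are in the scene too. Leave any red look-alike of the bracket alone.

How it is judged (in metres and radians):
On the way, in this order (a step that is already met when the one before it is completed fails the run):
1. the bridge is slid home, its eye between the ears on the hinge axis (within 5 mm) and the pin still outside the bracket (horizontal distance between bridge and bracket below 0.005 m and distance between pin_seat and bracket_top above 0.05 m), for 0.2 s.
2. the pin is through the upper ear and the eye's bush and has entered the lower ear (horizontal distance between bridge and bracket below 0.005 m and z of pin_seat in the frame of bracket_top below 0.016 m and horizontal distance between pin_seat and bracket_top below 0.006 m and angle between the z axis of pin_seat and the z axis of bracket, either way round below 0.12 rad), for 0.1 s.
At the end, for the whole second after the job is handed in: The pin stands upright (within 0.05 rad) through both ears and the eye, the underside of its knob flush on the upper ear (within 3 mm of the hinge point on its top), the bridge home (eye within 5 mm of the hinge axis, x axes within 0.08 rad) and everything at rest and released (horizontal distance between bridge and bracket below 0.005 m and distance between pin_seat and bracket_top below 0.003 m and angle between pin_seat's own z axis and vertical below 0.05 rad and linear speed of bridge below 0.02 m/s and angle between the x axis of bridge and the x axis of bracket, either way round below 0.08 rad); the robot touches nothing.
It fails at once if the pin is pressed on the bracket with more than 25 N (contact force between pin and bracket above 25 N).
It fails at once if the pin is pressed on the bridge or its bush with more than 25 N (contact force between pin and bridge above 25 N).
It fails at once if the bridge is forced against the bracket with more than 35 N (contact force between bridge and bracket above 35 N).
It fails at once if the cup, canister or scoop is moved more than 20 mm (distance of any of cup, canister, scoop from where it was at the start of the episode above 0.02 m).
It also fails if it takes over 67 s, if anything falls off the work surface, if the arm or the gripper's body presses on something with over 40 N, if the wrist force passes 120 N, or if a joint passes its speed limit or range.

## Robot

A 6-joint arm with a two-finger parallel gripper is mounted at the origin on a cart in front of the work surface, level with it; the furniture and walls round the work are solid. World frame = base frame: x ahead of the robot, y to its left, z up, the work surface at z = 0. Lengths are in m, angles in degrees, forces in N, time in s.
With the tool pointing down it reaches from about 0.4 to 0.825 m from the base axis. Payload 7 kg.
Tool frame: the origin (TCP) lies between the finger pads; the fingertips stand 19 mm ahead of it and the grasp point (between the pads) is the TCP (r.tip_extent is the distance from the TCP to the fingertips, in m); z points along the fingers, y is the direction in which the jaws open and shut (so a half turn about z gives the same grasp; the last joint's range is limited). The gripper opens to 88 mm and grips with 3 to 60 N. Pads are 19 mm wide; open, the fingers measure 130 mm over their backs; the gripper's body (78 mm by 193 mm) begins 47 mm behind the grasp point.
Start: joints at [80.277, 20.546, 0.682, 0, -70.136, -16.507], TCP at [0.298, 0.605, 0.246] pointing down, gripper open.
Joint ranges: [-176.03, 176.03], [-82.01, 121.73], [-58.28, 71.71], [-173.87, 95.51], [-174.79, -0.11], [-173.66, 173.66]. Speed limits (degrees/s): [136.94, 136.94, 172.46, 180, 180, 180].

## Interface

Orientations are given as [roll, pitch, yaw] about the fixed x, y, z axes, in that order (R = Rz(yaw) Ry(pitch) Rx(roll)).
In Python, from plant import r, capture, workorder, spotter gives the robot as it stands.
- The arm moves only by the tool step_arm, never from a script. Its argument "motion" is a list of rows, each a list of 5 numbers: the finger opening in m, from 0 to 0.0876, then the shift along the tool's x, y, z in m, then the turn about the tool's z in rad. In form: [[grip, dx, dy, dz, roll], ...]. A call has 1 to 5 rows; each row is the pose to reach, as a shift and turn from the pose commanded when the call began, along the tool's axes at that moment; what a row does not reach only later rows make up. A row lasts 1/8 s, in which the tool goes at most 62.5 mm and 10.7 degrees, less where a joint would pass 70% of its speed; a pose out of reach is approached as far as the arm can. A call with a gripper value outside its range is refused whole. The fingers move at their own pace and stop on an object; "newtons" is the grip in N (left out, the last holds). Time passes only in rows, so rows that repeat a pose let the fingers close. It gives the time, the measured TCP pose, the force and the opening at its end, in the units of the state.
- r.get_state(): the state, without advancing time (a new reading comes with each control period).
- capture(name): name is "scene" or "side" or "wrist"; returns a dict with "image" (480x640x3 uint8, red, green, blue), "z_map" (480x640 float32, m along the optical axis (not along the pixel's ray), 0 where there is no reading), "fx", "fy", "cx", "cy" (pixels), "pose" (4x4, takes a point from camera to world coordinates). Camera axes: x right, y down, z forward; pixel columns grow to the right and rows downward; lengths in m; the calibration is good to about 2 mm. A picture is of the moment at which its call begins.
- workorder.close_job(): hands the job in, once; it reports no verdict.
Trained networks look in the newest picture that a camera, given by its name, has taken for a name from the list of things; names that differ only in an ending like _2 or _b are one class to them, and where a whole thing is asked for, a point or a joint stands for the part that bears it (a point fixed in the world has none). Each returns a list of dicts, best first, with "p" (0 to 1); they miss things now and then, are a little off and sometimes report something else, mostly with a low value. They report only what shows in the picture. A call takes as long as a camera call. They do not tell look-alikes from the thing itself.
- spotter.regions_of(camera, label): "mask" (480x640 bool, what is visible of it).
- spotter.tip_of(camera, label): "location" ([x, y, z] in m, in world coordinates, good to about 4 mm: a listed point, or the origin of a listed thing).
The state is a dict: "time_s": time; "joints": joint angles; "qd": joint speeds; "joint_torque": joint torques, N m; "tcp_pos": TCP position; "eef_rot": TCP orientation; "contact_force": force on the tool from outside, world axes, zero at the start; "moment": the same for the moment, N m; "gripper_width": finger opening in m.
Only numpy, scipy, OpenCV 4.12 (cv2) and the standard library are available. Lean on these libraries where they do the work, as an engineer would, in place of code of your own. Each camera call takes 0.05 s, during which the arm holds its last target.

## Working session

There is one attempt and no reset: what is moved stays moved. The work goes in short steps, Python scripts to look and compute and a tool call to move; the robot and the scene stay as the last step left them, time stands still between calls to the robot, and variables do not carry over. Pictures are saved under pics/ and viewed, and the job is handed in when it is done.

Besides the shell and the picture viewer there is one more tool, called after "Request:" as name(argument=value, ...) on one line, values as JSON. step_arm: Moves the arm, as the interface text tells. Its arguments: {"type":"object","properties":{"motion":{"type":"array","items":{"type":"array","items":{"type":"number"}}},"newtons":{"type":"number"}},"required":["motion"]}

```bash
mkdir -p pics; ls; cat > h.py <<'E'
import numpy as np, cv2
from plant import r, capture, workorder, spotter
def save(c,n,crop=None,s=1):
    im=c["image"][:,:,::-1]
    if crop: x0,y0,x1,y1=crop; im=im[y0:y1,x0:x1]
    if s!=1: im=cv2.resize(im,None,fx=s,fy=s,interpolation=cv2.INTER_CUBIC)
    cv2.imwrite("pics/"+n,im)
def proj(c,p):
    q=np.linalg.inv(c["pose"])@np.append(p,1); return np.array([c["fx"]*q[0]/q[2]+c["cx"],c["fy"]*q[1]/q[2]+c["cy"]])
def cloud(c):
    z=c["z_map"]; v,u=np.mgrid[:480,:640]
    P=np.stack([(u-c["cx"])*z/c["fx"],(v-c["cy"])*z/c["fy"],z],-1)
    W=P@c["pose"][:3,:3].T+c["pose"][:3,3]; W[z==0]=np.nan; return W
E
python3 - <<'E'
from h import *
np.set_printoptions(precision=4,suppress=True)
print(r.get_state(), r.tip_extent)
for n in ["scene","side","wrist"]:
    c=capture(n); save(c,n+"0.png"); print(n,c["fx"],c["pose"])
    for l in ["bracket","bracket_top","bracket_low","bridge","bridge_eye","bridge_bar","pin_knob","pin_seat","pin_rest","cup","canister","scoop"]:
        print(l,[(np.round(d["location"],4),round(d["p"],2),proj(c,d["location"]).round()) for d in spotter.tip_of(n,l)])
E
```

```text
pics
{'time_s': 0.0, 'joints': array([ 80.2774,  20.5907,   0.6322,  -0.0203, -70.1343, -16.5074]), 'qd': array([ 0.1002,  0.0398,  0.0463,  0.0983, -0.1362,  0.0701]), 'joint_torque': array([  0.0003, -58.2724,  29.3052,   6.9972,   0.0068,  -0.0002]), 'tcp_pos': array([0.2981, 0.6051, 0.2446]), 'eef_rot': array([179.9056,  -0.0081, -26.2369]), 'contact_force': array([-0.0858,  0.9318,  0.2351]), 'moment': array([ 0.0187,  0.0125, -0.0019]), 'gripper_width': 0.0876246207250094} 0.019
scene 440.4854556232765 [[-0.8157 -0.4362  0.3799  0.276 ]
 [-0.5785  0.6148 -0.5362  0.489 ]
 [ 0.0003 -0.6571 -0.7538  0.7483]
 [ 0.      0.      0.      1.    ]]
bracket [(array([ 0.5831, -0.029 ,  0.0033]), 0.94, array([336., 249.])), (array([ 0.7886, -0.0938,  0.0023]), 0.75, array([280., 195.])), (array([ 0.6345,  0.2541, -0.0025]), 0.69, array([230., 335.]))]
bracket_top [(array([ 0.7897, -0.0926,  0.091 ]), 0.88, array([277., 167.])), (array([0.6381, 0.2561, 0.0917]), 0.83, array([220., 308.])), (array([ 0.5822, -0.0327,  0.0944]), 0.82, array([340., 220.])), (array([ 0.5805, -0.0323,  0.0051]),
[... 2629 characters left out ...]
.2663, 0.0497]), 0.69, array([204., 210.]))]
pin_rest [(array([0.4766, 0.2671, 0.0057]), 0.7, array([207., 222.]))]
cup [(array([ 0.4374, -0.1471,  0.0003]), 0.73, array([288., 343.])), (array([0.7062, 0.0683, 0.004 ]), 0.25, array([326., 228.]))]
canister [(array([0.7075, 0.0691, 0.0039]), 0.76, array([326., 228.]))]
scoop [(array([ 0.5776, -0.2105, -0.004 ]), 0.77, array([357., 331.]))]
wrist 343.62036814168295 [[-0.4417 -0.86   -0.2555  0.3685]
 [-0.8972  0.4232  0.1265  0.5706]
 [-0.0007  0.2851 -0.9585  0.3841]
 [ 0.      0.      0.      1.    ]]
bracket []
bracket_top []
bracket_low []
bridge []
bridge_eye []
bridge_bar []
pin_knob []
pin_seat []
pin_rest []
cup []
canister []
scoop []
```

View pics/scene0.png

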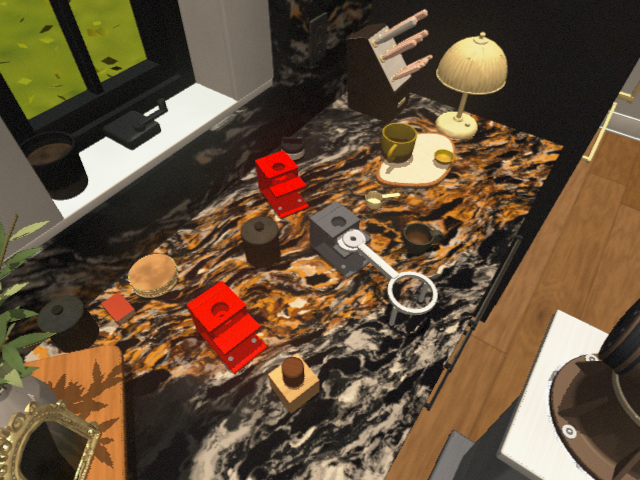

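View pics/side0.png

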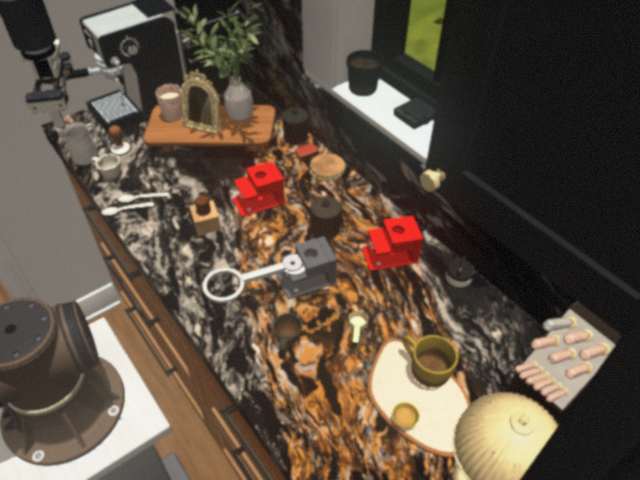

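The grey bracket (scene 335,235; side 310,265) holds the bridge, with its eye at scene (352,238), bar at (380,262) and ring at (412,293). Possible look-alikes are the red brackets at scene (280,185) and (228,325), which I leave alone. The pin is in the light block at scene (293,370), side (203,203); the tamper at side (116,135) is something else. Next I refine the poses from depth.

```bash
python3 - <<'E'
from h import *
np.set_printoptions(precision=4,suppress=True)
for n,crop in [("scene",(250,180,450,420)),("side",(180,170,380,330))]:
    c=capture(n); save(c,n+"1.png",crop,3 if n=="scene" else 4); W=cloud(c)
    def sel(cx,cy,rad,z0,z1):
        m=(np.hypot(W[...,0]-cx,W[...,1]-cy)<rad)&(W[...,2]>z0)&(W[...,2]<z1); return W[m]
    P=sel(0.585,-0.031,0.06,0.086,0.096)
    # plate
    print(n,"plate",len(P),np.median(P[:,2]), cv2.minAreaRect((P[:,:2]*1000).astype(np.float32)))
    B=sel(0.464,-0.0015,0.035,0.074,0.086)
    l=cv2.fitLine((B[:,:2]*1000).astype(np.float32),cv2.DIST_HUBER,0,.01,.01).ravel(); print("bar",len(B),np.median(B[:,2]),l,np.degrees(np.arctan2(l[1],l[0])))
    K=sel(0.475,0.267,0.03,0.088,0.1)
    print("knob top",len(K),cv2.minEnclosingCircle((K[:,:2]*1000).astype(np.float32)),np.median(K,0))
    for nm,(x,y) in dict(ring=(0.39,0.02)).items():
        R=sel(x,y,0.08,0.06,0.1); print("ring",len(R),np.percentile(R[:,2],[10,50,90]) )
        R=R[(np.hypot(R[:,0]-.464,R[:,1])>.04)]
        print(cv2.minEnclosingCircle((R[:,:2]*1000).astype(np.float32)), cv2.fitEllipse((R[:,:2]*1000).astype(np.float32)))
E
```

```text
scene plate 895 0.08960772433584496 ((597.0337524414062, -34.39482498168945), (78.87843322753906, 74.99734497070312), 75.7431640625)
bar 272 0.07863307731821301 [  0.9645  -0.2643 464.5787   3.185 ] -15.323288
knob top 367 ((474.25225830078125, 268.3349914550781), 17.729673385620117) [0.4739 0.2691 0.0904]
ring 963 [0.0688 0.0753 0.0786]
((389.7568054199219, 23.238832473754883), 46.48211669921875) ((387.86676025390625, 24.989931106567383), (81.57113647460938, 82.5787582397461), 162.02001953125)
side plate 635 0.08853122556227733 ((593.853759765625, -36.90320587158203), (80.20539855957031, 72.68489837646484), 76.0865249633789)
bar 194 0.07713119382581035 [  0.961   -0.2767 463.2212  -1.7248] -16.060635
knob top 74 ((470.3838806152344, 262.6347351074219), 18.00688934326172) [0.4694 0.2622 0.0895]
ring 688 [0.0665 0.0734 0.0773]
((386.9002990722656, 17.75736427307129), 49.0660285949707) ((385.1028747558594, 19.56791877746582), (81.70938110351562, 83.0750503540039), 143.3785400390625)
```

View pics/scene1.png

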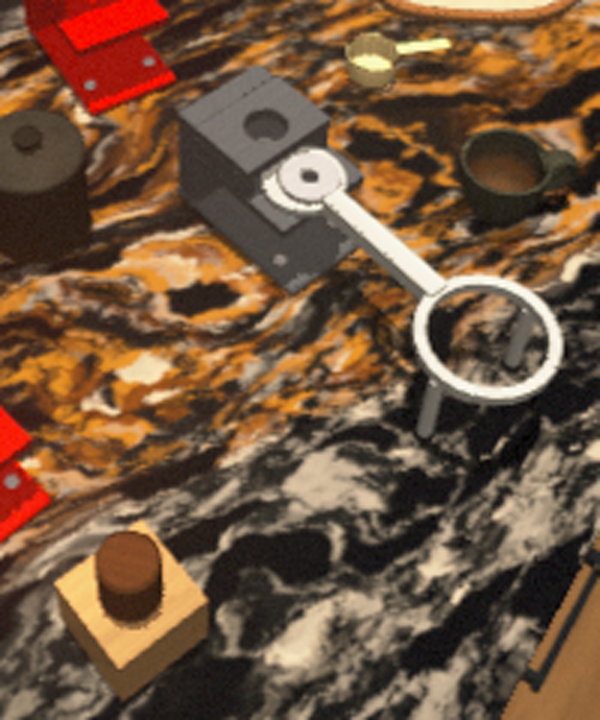

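View pics/side1.png

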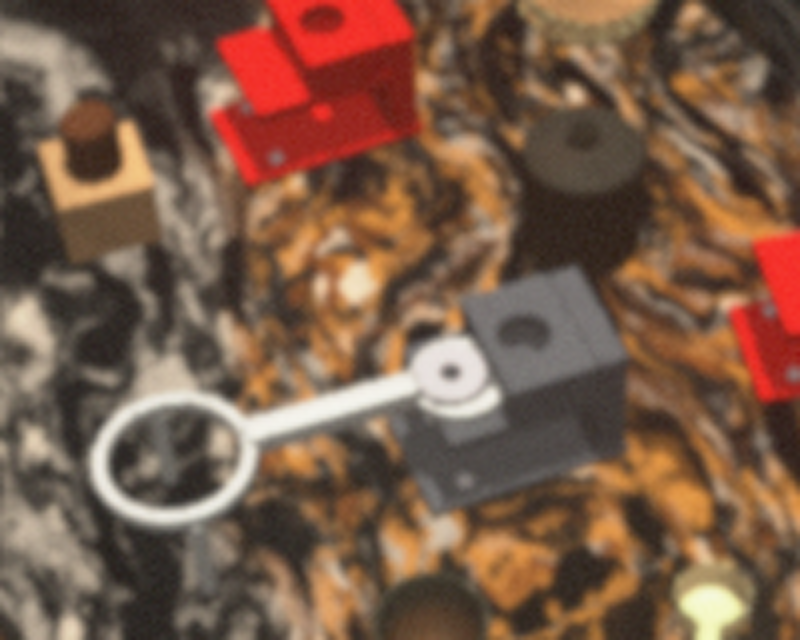

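```bash
cat >> h.py <<'E'
from scipy.spatial.transform import Rotation as Ro
def shift(target,yaw=None):
    s=r.get_state(); R=Ro.from_euler("xyz",s["eef_rot"],degrees=True).as_matrix()
    d=R.T@(np.array(target)-s["tcp_pos"]); 
    print("t",s["time_s"],"tcp",s["tcp_pos"].round(4),s["eef_rot"].round(2),"shift",d.round(4),"turn",None if yaw is None else round(-np.radians((yaw-s["eef_rot"][2]+180)%360-180),3))
E
python3 -c "
from h import *
shift([.475,.268,.245],-15)"
```

```text
t 2.05 tcp [0.2984 0.6055 0.2456] [-180.      0.    -26.23] shift [0.3076 0.2247 0.0006] turn -0.196
```

Request:
step_arm(motion=[[0.0876,0.05,0.037,0,-0.1],[0.0876,0.1,0.073,0,-0.196],[0.0876,0.15,0.11,0,-0.196],[0.0876,0.2,0.147,0,-0.196],[0.0876,0.25,0.183,0,-0.196]], newtons=15)

```text
time_s: 2.68
tcp_pos: [0.4423, 0.329, 0.2459]
eef_rot: [-180.0, -0.0, -15.0]
contact_force: [0.9, -0.1, 0.3]
gripper_width: 0.0875
```

```bash
python3 -c "
from h import *
shift([.475,.268,.245],-15)"
```

```text
t 2.675 tcp [0.4423 0.329  0.2459] [-1.7996e+02 -2.0000e-02 -1.4980e+01] shift [0.0473 0.0505 0.0009] turn 0.0
```

Request:
step_arm(motion=[[0.0876,0.04,0.035,0,0],[0.0876,0.047,0.05,0,0],[0.0876,0.047,0.05,0,0]])

```text
time_s: 3.05
tcp_pos: [0.4743, 0.2695, 0.2457]
eef_rot: [-180.0, -0.0, -15.1]
contact_force: [0.2, 1.1, -0.1]
gripper_width: 0.0874
```

```bash
python3 - <<'E'
from h import *
np.set_printoptions(precision=4,suppress=True)
c=capture("wrist"); save(c,"w1.png"); W=cloud(c)
K=W[(np.hypot(W[...,0]-.474,W[...,1]-.267)<.035)&(W[...,2]>.085)&(W[...,2]<.1)]
print(len(K),cv2.minEnclosingCircle((K[:,:2]*1000).astype(np.float32)),np.median(K,0))
for l in ["pin_knob","pin_seat","pin_rest"]:
    print(l,[(d["location"],d["p"],proj(c,d["location"])) for d in spotter.tip_of("wrist",l)])
shift([.49,-.01,.245],-15)
E
```

```text
1206 ((475.3943176269531, 266.2103271484375), 17.863597869873047) [0.4765 0.266  0.0901]
pin_knob [([0.4713, 0.2654, 0.068], 0.56, array([321.1917, 225.3958]))]
pin_seat [([0.4754, 0.2689, 0.0504], 0.7, array([316.5191, 218.076 ]))]
pin_rest [([0.4793, 0.2694, 0.0051], 0.59, array([315.2116, 205.7722]))]
t 3.25 tcp [0.4738 0.2714 0.2456] [-179.99   -0.    -14.92] shift [0.0881 0.2678 0.0005] turn 0.001
```

View pics/w1.png

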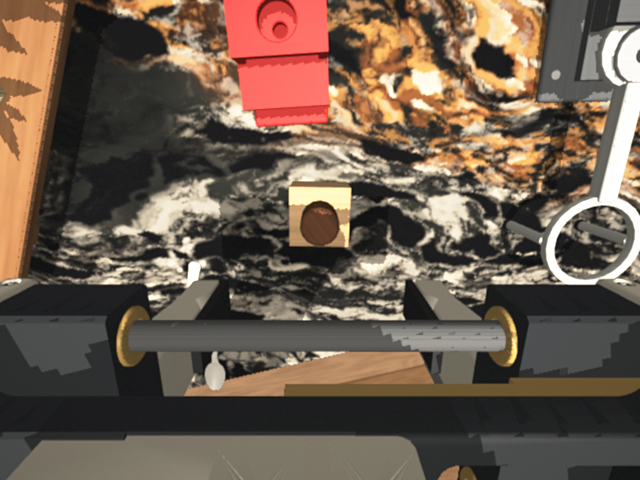

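The wrist view shows the knob at (320,222) in its block, giving (0.475, 0.266), which agrees with the other views. Next I look over the bracket.

Request:
step_arm(motion=[[0.0876,0.023,0.056,0,0],[0.0876,0.046,0.112,0,0],[0.0876,0.07,0.167,0,0],[0.0876,0.092,0.22,0,0],[0.0876,0.117,0.265,0,0]])

```text
time_s: 3.88
tcp_pos: [0.5187, -0.0166, 0.2459]
eef_rot: [-180.0, -0.0, -14.9]
contact_force: [1.6, 0.4, -0.2]
gripper_width: 0.0876
```

Request:
step_arm(motion=[[0.0876,0,0,0,0],[0.0876,0,0,0,0]])

```text
time_s: 4.12
tcp_pos: [0.5187, -0.0152, 0.2454]
eef_rot: [-180.0, 0.0, -15.0]
contact_force: [-0.8, 0.3, -0.7]
gripper_width: 0.0878
```

```bash
python3 - <<'E'
from h import *
np.set_printoptions(precision=4,suppress=True)
c=capture("wrist"); save(c,"w2.png",(160,60,480,300),2.5); W=cloud(c); np.savez("w2.npz",W=W,**c)
def sel(cx,cy,rad,z0,z1):
    return W[(np.hypot(W[...,0]-cx,W[...,1]-cy)<rad)&(W[...,2]>z0)&(W[...,2]<z1)]
P=sel(0.59,-0.034,0.06,0.087,0.094)
print("plate",len(P),np.median(P[:,2]), cv2.minAreaRect((P[:,:2]*1000).astype(np.float32)))
B=sel(0.464,-0.0015,0.03,0.074,0.084)
l=cv2.fitLine((B[:,:2]*1000).astype(np.float32),cv2.DIST_HUBER,0,.01,.01).ravel(); print("bar",len(B),np.median(B[:,2]),l,np.degrees(np.arctan2(l[1],l[0])))
for l in ["bracket","bracket_top","bracket_low","bridge","bridge_eye","bridge_bar"]:
    print(l,[(d["location"],d["p"],proj(c,d["location"])) for d in spotter.tip_of("wrist",l)])
shift([.465,-.002,.15],-15)
E
```

```text
plate 7467 0.08932088882832595 ((597.740234375, -36.40431594848633), (76.07029724121094, 72.95204162597656), 75.87161254882812)
bar 915 0.07814555667221185 [  0.9654  -0.2607 465.0774  -0.6473] -15.11095
bracket [([0.6417, 0.257, -0.0003], 0.83, array([ 47.4863, 165.5128])), ([0.5845, -0.0328, 0.0016], 0.64, array([316.2134, 147.0565]))]
bracket_top [([0.5866, -0.0339, 0.0914], 0.72, array([316.7047, 147.167 ])), ([0.4717, -0.0014, 0.072], 0.47, array([314.9255, 273.2786]))]
bracket_low [([0.5832, -0.0309, 0.0647], 0.81, array([314.4577, 151.0047]))]
bridge [([0.5444, -0.027, 0.0024], 0.95, array([320.5217, 184.7372])), ([0.5819, -0.0325, 0.0643], 0.53, array([316.548 , 151.9513]))]
bridge_eye [([0.5464, -0.0242, 0.0807], 0.81, array([317.84  , 195.0952]))]
bridge_bar [([0.4707, -0.0034, 0.0735], 0.98, array([317.1726, 274.2954]))]
t 4.475 tcp [ 0.5186 -0.0151  0.2456] [-179.99   -0.01  -14.92] shift [-0.0551  0.0012  0.0956] turn 0.001
```

View pics/w2.png

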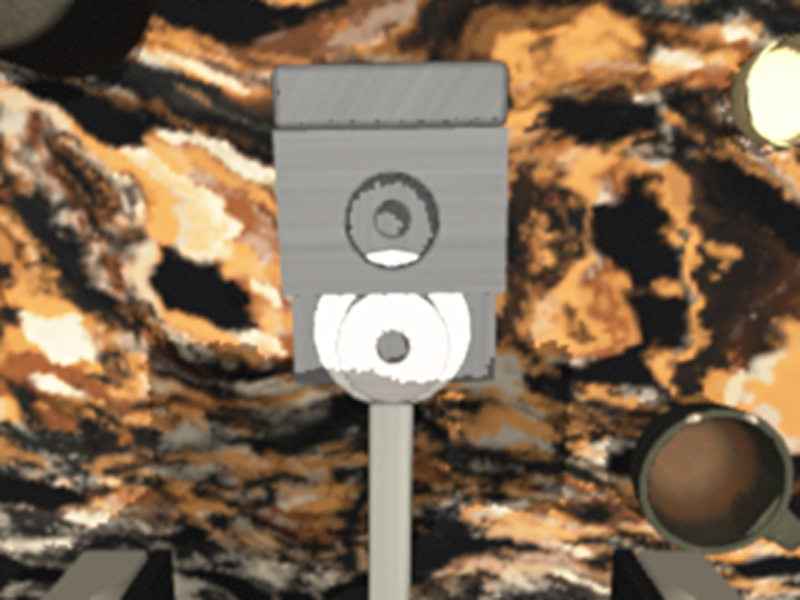

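```bash
cat >> h.py <<'E'
def ray(c,u,v,z):
    d=c["pose"][:3,:3]@np.array([(u-c["cx"])/c["fx"],(v-c["cy"])/c["fy"],1.]); o=c["pose"][:3,3]
    return o+d*(z-o[2])/d[2]
E
python3 - <<'E'
from h import *
np.set_printoptions(precision=4,suppress=True)
c=dict(np.load("w2.npz"))
for n,(u,v),z in [("top hole",(392,221),.09),("low hole",(391,218),.063),("bush",(393,346),.0775),("hous L",(313,335),.0775),("hous R",(469,335),.0775),("hous bot",(391,405),.0775),("topL",(283,293),.09),("topR",(508,293),.09),("backL",(274,128),.09),("backR",(507,126),.09),("hole l",(345,221),.09),("hole r",(439,221),.09),("hole t",(392,172),.09),("hole b",(392,268),.09)]:
    p=ray(c,160+u/2.5,60+v/2.5,z); print(n,p, Ro.from_euler("z",14.5,degrees=True).apply(p-np.array([.585,-.0325,0]))*1000)
g=cv2.cvtColor(c["image"],cv2.COLOR_RGB2GRAY)
E
```

```text
top hole [ 0.5856 -0.0337  0.09  ] [ 0.8758 -1.0255 90.    ]
low hole [ 0.5859 -0.0334  0.063 ] [ 1.1053 -0.6758 63.    ]
bush [ 0.5432 -0.0228  0.0775] [-42.9469  -1.0396  77.5   ]
hous L [0.5544 0.0039 0.0775] [-38.7454  27.5728  77.5   ]
hous R [ 0.54   -0.0501  0.0775] [-39.2008 -28.2779  77.5   ]
hous bot [ 0.5223 -0.0164  0.0775] [-64.7324  -0.1398  77.5   ]
topL [0.5723 0.008  0.09  ] [-22.4046  36.0799  90.    ]
topR [ 0.5527 -0.0656  0.09  ] [-23.0279 -40.1201  90.    ]
backL [ 0.6233 -0.0045  0.09  ] [30.0827 36.6532 90.    ]
backR [ 0.6045 -0.077   0.09  ] [ 30.0667 -38.1783  90.    ]
hole l [ 0.5896 -0.0187  0.09  ] [ 1.0037 14.5243 90.    ]
hole r [ 0.5816 -0.0487  0.09  ] [  0.748  -16.5744  90.    ]
hole t [ 0.6005 -0.0377  0.09  ] [16.311  -1.1486 90.    ]
hole b [ 0.5708 -0.0298  0.09  ] [-14.3928  -0.9037  90.    ]
```

The crop shows the upper hole at (392,221), the bush hole at (393,346) and the housing centred near (391,327). That puts the hinge axis at about (0.5855, -0.0335) with yaw about -14.6°, and the bridge yaw at about -15.1°. Now I grip the bar.

Request:
step_arm(motion=[[0.0876,-0.04,0,0.04,0],[0.0876,-0.054,0,0.09,0],[0.0876,-0.054,0,0.135,0],[0.0876,-0.054,0,0.165,0],[0.0876,-0.054,0,0.1745,0]], newtons=15)

```text
time_s: 5.1
tcp_pos: [0.4655, -0.002, 0.0697]
eef_rot: [179.9, 0.1, -15.0]
contact_force: [0.5, 0.3, 0.4]
gripper_width: 0.0882
```

Request:
step_arm(motion=[[0.03,0,0,0,0],[0.014,0,0,0,0],[0.01,0,0,0,0],[0.01,0,0,0,0],[0.01,0,0,0,0]], newtons=15)

```text
time_s: 5.72
tcp_pos: [0.4666, -0.0019, 0.0714]
eef_rot: [-180.0, -0.0, -15.0]
contact_force: [-0.8, 0.6, -0.4]
gripper_width: 0.0433
```

Request:
step_arm(motion=[[0.01,0,0,0,0],[0.01,0,0,0,0],[0.01,0,0,0,0],[0.01,0,0,0,0],[0.01,0,0,0,0]], newtons=15)

```text
time_s: 6.35
tcp_pos: [0.4666, -0.0018, 0.0711]
eef_rot: [-180.0, -0.0, -15.0]
contact_force: [0.7, 1.0, -1.1]
gripper_width: 0.0158
```

Request:
step_arm(motion=[[0.01,0,0,0,0],[0.01,0,0,0,0]], newtons=15)

```text
time_s: 6.6
tcp_pos: [0.4665, -0.0019, 0.071]
eef_rot: [-180.0, -0.0, -15.0]
contact_force: [0.9, 1.1, -2.4]
gripper_width: 0.0157
```

Request:
step_arm(motion=[[0.01,0.008,0,0,-0.003],[0.01,0.016,0,0,-0.007],[0.01,0.024,0,0,-0.007],[0.01,0.03,0,0,-0.007],[0.01,0.032,0,0,-0.007]])

```text
time_s: 7.22
tcp_pos: [0.497, -0.0105, 0.0707]
eef_rot: [180.0, 0.1, -14.6]
contact_force: [-3.5, 1.4, 1.5]
gripper_width: 0.0157
```

```bash
python3 - <<'E'
from h import *
np.set_printoptions(precision=4,suppress=True)
c=capture("wrist"); save(c,"w3.png",(200,60,440,240),3.3); np.savez("w3.npz",**c)
s=r.get_state(); print(s["tcp_pos"],s["contact_force"])
E
```

```text
[ 0.497  -0.0105  0.0707] [-0.1109  0.853  -1.9203]
```

View pics/w3.png

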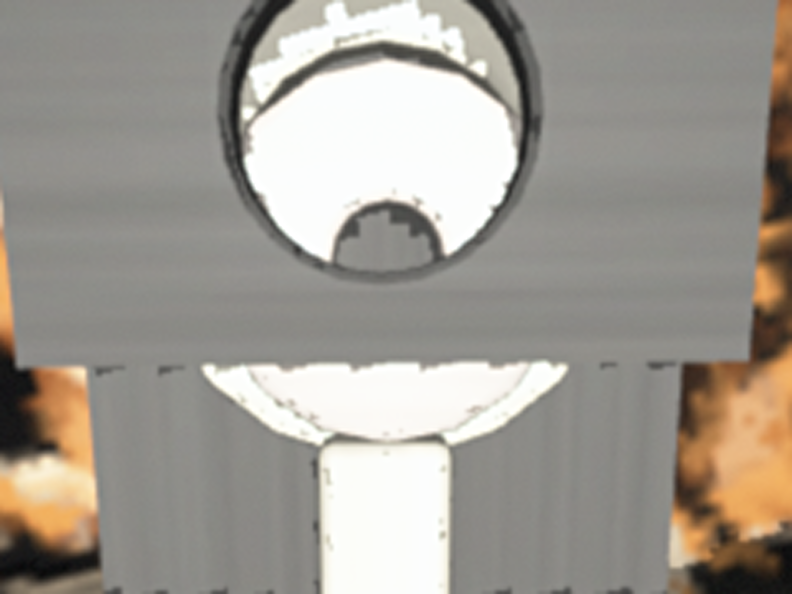

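The view shows the bush through the upper hole, its bore at (387,255) and well centred sideways. I keep pushing in small steps.

Request:
step_arm(motion=[[0.01,0.001,0,0,0],[0.01,0.002,0,0,0],[0.01,0.003,0,0,0],[0.01,0.003,0,0,0]])

```text
time_s: 7.78
tcp_pos: [0.5004, -0.0109, 0.0711]
eef_rot: [-180.0, -0.0, -14.6]
contact_force: [-1.1, 0.1, -3.4]
gripper_width: 0.0158
```

Request:
step_arm(motion=[[0.01,0.001,0,0,0],[0.01,0.002,0,0,0],[0.01,0.002,0,0,0]])

```text
time_s: 8.15
tcp_pos: [0.5024, -0.0115, 0.0711]
eef_rot: [-180.0, -0.0, -14.6]
contact_force: [-0.6, 0.2, -3.8]
gripper_width: 0.0158
```

Request:
step_arm(motion=[[0.01,0.0005,0,0,0],[0.01,0.001,0,0,0],[0.01,0.001,0,0,0]])

```text
time_s: 8.52
tcp_pos: [0.5032, -0.0117, 0.0711]
eef_rot: [180.0, -0.0, -14.6]
contact_force: [-0.8, 0.9, -3.5]
gripper_width: 0.0157
```

Request:
step_arm(motion=[[0.01,0.0005,0,0,0],[0.01,0.001,0,0,0],[0.01,0.001,0,0,0]])

```text
time_s: 8.9
tcp_pos: [0.5042, -0.012, 0.0711]
eef_rot: [-180.0, -0.0, -14.6]
contact_force: [-0.8, 0.2, -3.0]
gripper_width: 0.0157
```

Request:
step_arm(motion=[[0.01,0.0005,0,0,0],[0.01,0.001,0,0,0],[0.01,0.001,0,0,0]])

```text
time_s: 9.28
tcp_pos: [0.5052, -0.0122, 0.0711]
eef_rot: [-180.0, -0.0, -14.6]
contact_force: [0.5, 0.5, -3.5]
gripper_width: 0.0157
```

Request:
step_arm(motion=[[0.01,0.0005,0,0,0],[0.01,0.001,0,0,0],[0.01,0.001,0,0,0]])

```text
time_s: 9.65
tcp_pos: [0.5059, -0.0124, 0.0711]
eef_rot: [180.0, 0.0, -14.6]
contact_force: [-1.3, 0.9, -2.6]
gripper_width: 0.0162
```

```bash
python3 - <<'E'
from h import *
np.set_printoptions(precision=4,suppress=True)
c=capture("wrist"); save(c,"w4.png",(200,60,440,240),3.3); np.savez("w4.npz",**c)
s=r.get_state(); print(s["tcp_pos"],s["contact_force"],s["gripper_width"])
E
```

```text
[ 0.5059 -0.0125  0.071 ] [-1.5842  1.6885 -2.7479] 0.015593358617226657
```

View pics/w4.png

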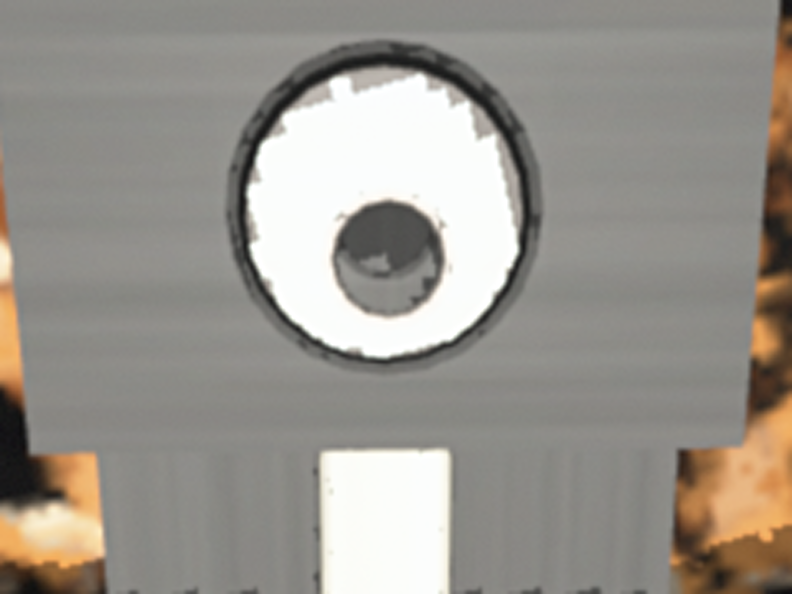

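```bash
python3 - <<'E'
from h import *
np.set_printoptions(precision=4,suppress=True)
c=dict(np.load("w4.npz")); f=lambda u,v,z: ray(c,200+u/3.3,60+v/3.3,z)
R=Ro.from_euler("z",14.6,degrees=True)
t=f(384,206,.09)
for n,u,v,z in [("top",384,206,.09),("bush",388,258,.0775),("low bottom edge",388,276,.063),("rim l",228,206,.09),("rim r",540,206,.09),("rim t",384,40,.09),("rim b",384,372,.09),("frontL",28,452,.09),("frontR",742,442,.09)]:
    p=f(u,v,z); print(n,p,R.apply(p-t)*1000)
E
```

```text
top [ 0.5861 -0.0337  0.09  ] [0. 0. 0.]
bush [ 0.5811 -0.0329  0.0775] [ -5.0165  -0.4378 -12.5   ]
low bottom edge [ 0.579  -0.0324  0.063 ] [ -7.2076  -0.4781 -27.    ]
rim l [ 0.59   -0.0186  0.09  ] [-0.0041 15.5778 -0.    ]
rim r [ 0.5822 -0.0488  0.09  ] [  0.0041 -15.5761   0.    ]
rim t [ 0.6007 -0.0375  0.09  ] [15.1052  0.0026 -0.    ]
rim b [ 0.5703 -0.0296  0.09  ] [-16.3499  -0.0028  -0.    ]
frontL [0.5717 0.0091 0.09  ] [-24.7335  37.7627  -0.    ]
frontR [ 0.5537 -0.0644  0.09  ] [-23.6423 -37.877   -0.    ]
```

Request:
step_arm(motion=[[0.01,0.0003,0,0,0],[0.01,0.0006,0,0,0],[0.01,0.0006,0,0,0]])

```text
time_s: 10.07
tcp_pos: [0.506, -0.0125, 0.071]
eef_rot: [180.0, 0.1, -14.6]
contact_force: [-4.3, 4.0, 0.8]
gripper_width: 0.0161
```

Request:
step_arm(motion=[[0.01,0.0003,0,0,0],[0.01,0.0006,0,0,0],[0.01,0.0006,0,0,0]])

```text
time_s: 10.45
tcp_pos: [0.506, -0.0125, 0.071]
eef_rot: [180.0, 0.1, -14.6]
contact_force: [-8.1, 5.2, 3.9]
gripper_width: 0.016
```

The bridge is against the wall: force is rising and the tool has stopped moving. I relieve the push and release.

Request:
step_arm(motion=[[0.01,-0.001,0,0,0],[0.03,-0.001,0,0,0],[0.05,-0.001,0,0,0],[0.05,-0.001,0,0,0],[0.05,-0.001,0,0,0]])

```text
time_s: 11.08
tcp_pos: [0.5065, -0.0126, 0.0712]
eef_rot: [-180.0, -0.0, -14.6]
contact_force: [-0.4, 0.2, -0.3]
gripper_width: 0.0481
```

Request:
step_arm(motion=[[0.06,0,0,0,0],[0.06,0,0,-0.03,0],[0.06,0,0,-0.08,0],[0.06,0,0,-0.13,0],[0.06,0,0,-0.165,0]])

```text
time_s: 11.7
tcp_pos: [0.5067, -0.0125, 0.2386]
eef_rot: [-179.9, -0.1, -14.6]
contact_force: [1.1, 0.1, 0.4]
gripper_width: 0.0601
```

Request:
step_arm(motion=[[0.06,0.026,0.003,0,0],[0.06,0.026,0.003,0,0],[0.06,0.026,0.003,0,0]])

```text
time_s: 12.08
tcp_pos: [0.53, -0.0221, 0.2355]
eef_rot: [180.0, 0.1, -14.6]
contact_force: [0.8, -0.4, -1.0]
gripper_width: 0.0598
```

```bash
python3 - <<'E'
from h import *
np.set_printoptions(precision=4,suppress=True)
c=capture("wrist"); save(c,"w5.png",(200,60,440,240),3.3); np.savez("w5.npz",**c)
s=r.get_state(); print(s["tcp_pos"],s["contact_force"],s["gripper_width"])
shift([.4754,.2662,.2],-15)
E
```

```text
[ 0.53   -0.022   0.2355] [-0.0693 -0.3815  0.3899] 0.05988372248474166
t 12.125 tcp [ 0.53   -0.022   0.2355] [179.97   0.07 -14.61] shift [-0.1255 -0.2652  0.0355] turn 0.007
```

View pics/w5.png

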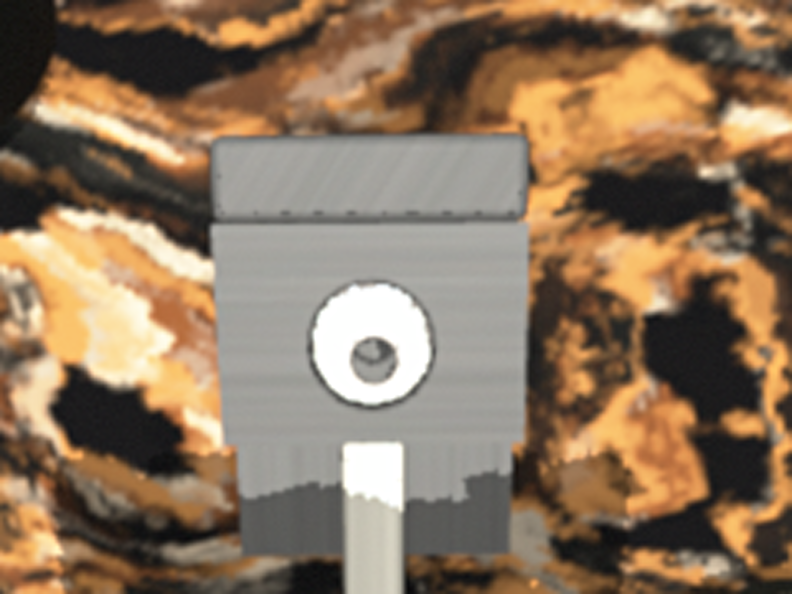

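```bash
python3 - <<'E'
from h import *
np.set_printoptions(precision=4,suppress=True)
c=dict(np.load("w5.npz")); f=lambda u,v,z: ray(c,200+u/3.3,60+v/3.3,z)
R=Ro.from_euler("z",14.6,degrees=True)
t=f(371.5,344,.09)
for n,u,v,z in [("top",371.5,344,.09),("bush",374,359,.0775),("frontL",225,443,.09),("frontR",524,442,.09),("backL",213,222,.09),("backR",527,222,.09),("bar",373,446,.079)]:
    p=f(u,v,z); print(n,p,R.apply(p-t)*1000)
g=c["image"].astype(int).sum(2)
# centroid of bright disc in hole
m=np.zeros((480,640),np.uint8); cv2.circle(m,(int(200+371/3.3),int(60+344/3.3)),17,1,-1)
b=((g>600)&(m>0)).astype(np.uint8)
cs,_=cv2.findContours(b,cv2.RETR_EXTERNAL,cv2.CHAIN_APPROX_NONE); k=max(cs,key=cv2.contourArea); print(cv2.minEnclosingCircle(k),cv2.fitEllipse(k))
hole=((g<600)&(m>0)).astype(np.uint8); n,l,st,ce=cv2.connectedComponentsWithStats(hole); print(st,ce)
E
```

```text
top [ 0.586  -0.0339  0.09  ] [0. 0. 0.]
bush [ 0.5814 -0.0331  0.0775] [ -4.7145  -0.4902 -12.5   ]
frontL [0.5718 0.008  0.09  ] [-24.3754  36.9105   0.    ]
frontR [ 0.5531 -0.0648  0.09  ] [-24.1335 -38.2445   0.    ]
backL [ 0.6231 -0.0046  0.09  ] [28.4562 37.6342  0.    ]
backR [ 0.6042 -0.0769  0.09  ] [ 28.446  -37.1134   0.    ]
bar [ 0.5599 -0.0272  0.079 ] [-26.9383  -0.1806 -11.    ]
((312.0, 164.0), 17.000099182128906) ((312.0, 164.0), (32.98060989379883, 32.98060989379883), 0.0)
[[     0      0    640    480 307037]
 [   306    162     15     14    163]] [[319.5035 239.5376]
 [312.8834 168.6258]]
```

Request:
step_arm(motion=[[0.07,-0.033,-0.052,0,0],[0.07,-0.066,-0.104,0,0],[0.07,-0.1,-0.156,0,0],[0.07,-0.13,-0.208,0,0],[0.07,-0.16,-0.255,0,0]])

```text
time_s: 12.75
tcp_pos: [0.4387, 0.2669, 0.2361]
eef_rot: [-180.0, -0.0, -14.5]
contact_force: [0.8, 0.4, 0.7]
gripper_width: 0.0698
```

Request:
step_arm(motion=[[0.07,-0.02,-0.01,0,0],[0.07,-0.02,-0.01,0,0],[0.07,-0.02,-0.01,0,0]])

```text
time_s: 13.12
tcp_pos: [0.4232, 0.2794, 0.236]
eef_rot: [180.0, 0.0, -14.6]
contact_force: [-0.9, -0.1, 0.3]
gripper_width: 0.0698
```

```bash
python3 - <<'E'
from h import *
np.set_printoptions(precision=4,suppress=True)
c=capture("wrist"); save(c,"w6.png",(200,60,440,240),3.3); W=cloud(c); np.savez("w6.npz",**c)
K=W[(np.hypot(W[...,0]-.475,W[...,1]-.267)<.035)&(W[...,2]>.086)&(W[...,2]<.1)]
print(len(K),cv2.minEnclosingCircle((K[:,:2]*1000).astype(np.float32)),np.median(K,0))
shift([.4754,.2662,.14],-15)
E
```

```text
1474 ((475.3506774902344, 266.24615478515625), 17.82663345336914) [0.476  0.2661 0.0902]
t 13.175 tcp [0.4234 0.2792 0.236 ] [179.99  -0.   -14.62] shift [ 0.0536 -0.0006  0.096 ] turn 0.007
```

View pics/w6.png

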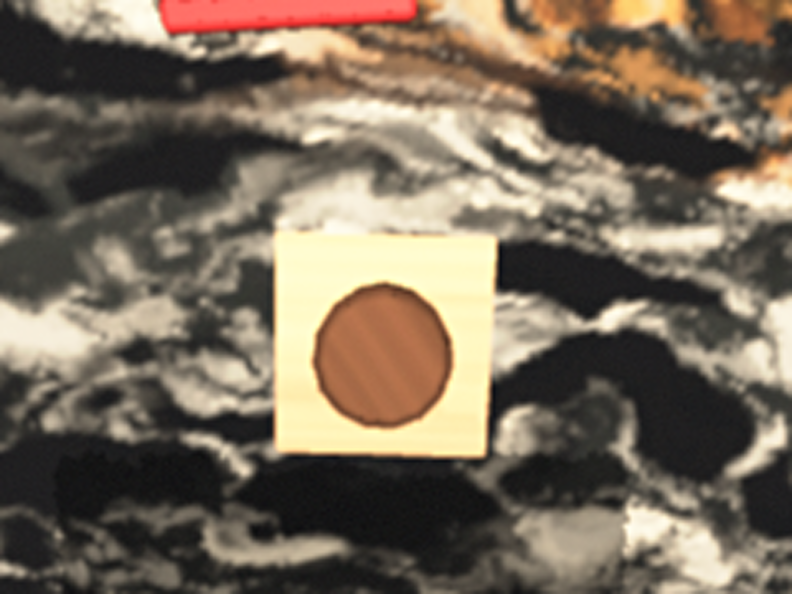

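```bash
python3 - <<'E'
from h import *
c=dict(np.load("w6.npz")); print(ray(c,200+382.5/3.3,60+355/3.3,.091))
E
```

```text
[0.47614766 0.26574085 0.091     ]
```

Request:
step_arm(motion=[[0.07,0.045,-0.0006,0.03,0],[0.07,0.0536,-0.0006,0.08,0],[0.07,0.0536,-0.0006,0.12,0],[0.07,0.0536,-0.0006,0.15,0],[0.07,0.0536,-0.0006,0.164,0]], newtons=20)

```text
time_s: 13.8
tcp_pos: [0.4752, 0.2653, 0.0704]
eef_rot: [179.9, 0.1, -14.7]
contact_force: [-0.1, -0.6, -0.0]
gripper_width: 0.0697
```

Request:
step_arm(motion=[[0.03,0,0,0,0],[0.03,0,0,0,0],[0.03,0,0,0,0],[0.03,0,0,0,0],[0.03,0,0,0,0]], newtons=20)

```text
time_s: 14.42
tcp_pos: [0.4755, 0.2672, 0.0729]
eef_rot: [-179.9, -0.0, -14.6]
contact_force: [-0.9, 0.2, 5.9]
gripper_width: 0.0356
```

Request:
step_arm(motion=[[0.03,0,0,0,0],[0.03,0,0,0,0],[0.03,0,0,0,0]], newtons=20)

```text
time_s: 14.8
tcp_pos: [0.4755, 0.2672, 0.0729]
eef_rot: [-180.0, -0.0, -14.6]
contact_force: [-2.3, -2.0, 6.0]
gripper_width: 0.0359
```

Request:
step_arm(motion=[[0.03,0,0,-0.01,0],[0.03,0,0,-0.03,0],[0.03,0,0,-0.06,0],[0.03,0,0,-0.1,0],[0.03,0,0,-0.13,0]])

```text
time_s: 15.42
tcp_pos: [0.4754, 0.267, 0.2042]
eef_rot: [-179.9, -0.0, -14.6]
contact_force: [0.3, 0.1, -2.4]
gripper_width: 0.0356
```

```bash
python3 - <<'E'
from h import *
s=r.get_state(); print(s["contact_force"],s["gripper_width"])
shift([.5808,-.0330,.2],-14.6)
E
```

```text
[ 0.26357921  0.14925932 -2.37442955] 0.035584747552674094
t 15.425 tcp [0.4754 0.267  0.2042] [-1.7993e+02 -4.0000e-02 -1.4590e+01] shift [0.1776 0.2638 0.004 ] turn 0.0
```

Request:
step_arm(motion=[[0.03,0.03,0.045,0,0],[0.03,0.06,0.09,0,0],[0.03,0.09,0.135,0,0],[0.03,0.12,0.18,0,0],[0.03,0.15,0.223,0,0]])

```text
time_s: 16.05
tcp_pos: [0.5644, 0.0116, 0.2026]
eef_rot: [-180.0, -0.0, -14.6]
contact_force: [1.6, 0.8, -1.4]
gripper_width: 0.0358
```

Request:
step_arm(motion=[[0.03,0.015,0.02,0,0],[0.03,0.024,0.036,0,0],[0.03,0.0276,0.0408,0,0],[0.03,0.0276,0.0408,0,0],[0.03,0.0276,0.0408,0,0]])

```text
time_s: 16.68
tcp_pos: [0.5805, -0.0323, 0.2022]
eef_rot: [-180.0, 0.0, -14.5]
contact_force: [-0.6, 0.2, -1.7]
gripper_width: 0.0354
```

```bash
python3 - <<'E'
from h import *
np.set_printoptions(precision=4,suppress=True)
for n,cr in [("wrist",None),("side",(250,180,390,300)),("scene",(270,160,410,280))]:
    c=capture(n); save(c,n+"7.png",cr,1 if cr is None else 5); np.savez(n+"7.npz",**c)
    for l in ["pin_knob","pin_seat"]:
        print(n,l,[(d["location"],d["p"]) for d in spotter.tip_of(n,l)][:2])
shift([.5808,-.0330,.2],-14.6)
E
```

```text
wrist pin_knob [([0.5767, -0.0323, 0.1972], 0.89)]
wrist pin_seat [([0.5825, -0.0293, 0.1795], 0.65), ([0.5844, -0.0309, 0.0638], 0.16)]
side pin_knob [([0.5799, -0.0334, 0.2055], 0.43)]
side pin_seat [([0.5813, -0.0334, 0.1792], 0.62), ([0.5765, -0.2126, -0.003], 0.54)]
scene pin_knob [([0.5786, -0.0313, 0.2029], 0.81), ([0.5811, -0.0363, 0.1776], 0.3)]
scene pin_seat [([0.5767, -0.0367, 0.1789], 0.65)]
t 17.125 tcp [ 0.5806 -0.033   0.2021] [-180.     -0.    -14.59] shift [ 0.0002 -0.      0.0021] turn 0.0
```

View pics/wrist7.png

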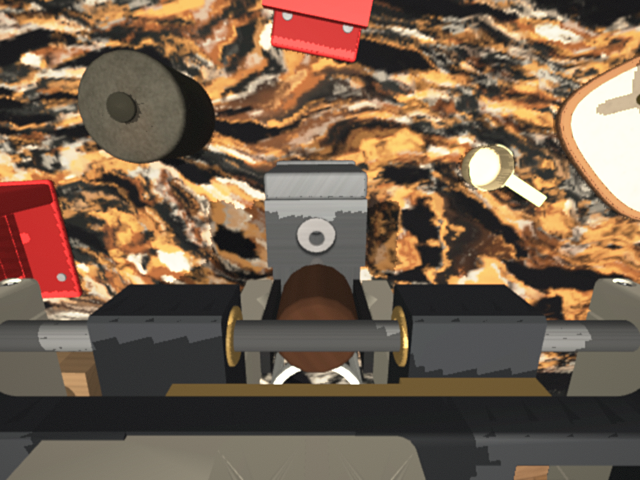

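View pics/side7.png

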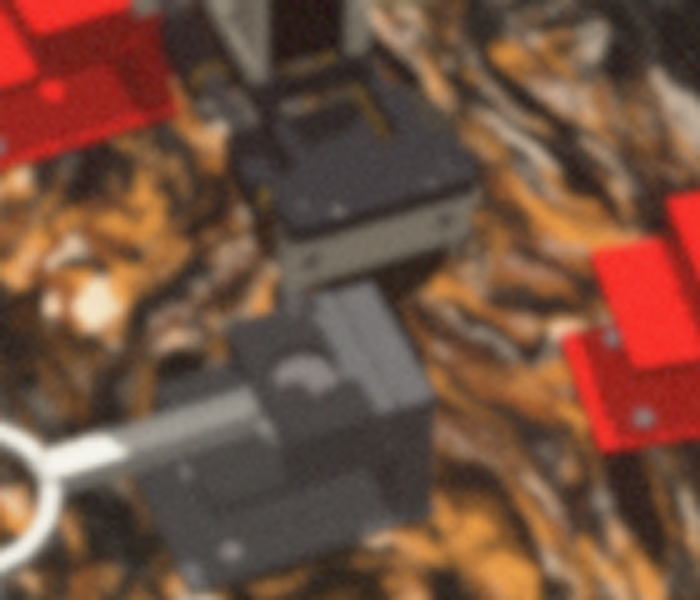

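View pics/scene7.png

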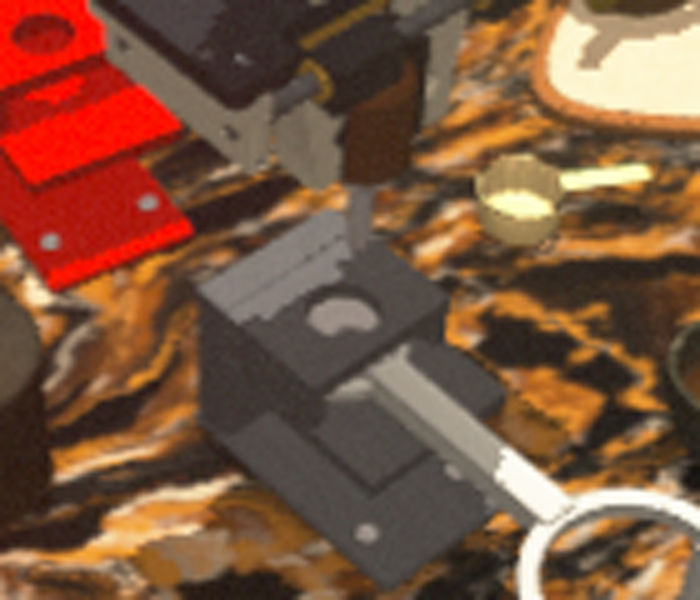

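```bash
python3 - <<'E'
from h import *
from scipy.optimize import least_squares
np.set_printoptions(precision=4,suppress=True)
c=dict(np.load("wrist7.npz")); W=cloud(c)
u0,v0,u1,v1=275,255,365,325
P=W[v0:v1,u0:u1].reshape(-1,3); C=c["image"][v0:v1,u0:u1].reshape(-1,3).astype(int)
m=(P[:,2]>.14)&(P[:,2]<.23)&(C[:,0]>C[:,2]*1.6)
P=P[m]; print(len(P),P[:,2].min(),P[:,2].max())
Q=P[(P[:,2]>.184)&(P[:,2]<.214)]
f=lambda x:np.hypot(Q[:,0]-x[0],Q[:,1]-x[1])-.018
o=least_squares(f,[.58,-.033],loss="soft_l1",f_scale=.001); print(len(Q),o.x,np.std(f(o.x)))
for z0,z1 in [(.18,.19),(.19,.2),(.2,.21)]:
    Q=P[(P[:,2]>z0)&(P[:,2]<z1)]
    if len(Q)>20: print(z0,len(Q),least_squares(f,[.58,-.033],loss="soft_l1",f_scale=.001).x)
T=P[P[:,2]>.2155]; print(len(T), T[:,2].max() if len(T) else 0)
R=Ro.from_euler("z",14.6,degrees=True)
print("knob rel tcp in tool(x,ylat)",R.apply(np.append(o.x,0)-np.array([.5806,-.033,0]))*1000)
g=c["image"].astype(int)
for z,u,v in [(.0775,317,237),(.09,316.5,236)]: print(ray(c,u,v,z))
save(c,"w7c.png",(250,160,390,300),5)
E
```

```text
3484 0.17955937954761214 0.22117480241467513
1864 [ 0.58   -0.0327] 0.00023643075288202342
0.18 425 [ 0.5799 -0.0327]
0.19 567 [ 0.58   -0.0327]
0.2 697 [ 0.58   -0.0326]
1349 0.22117480241467513
knob rel tcp in tool(x,ylat) [-0.705  0.174  0.   ]
[ 0.5823 -0.0336  0.0775]
[ 0.5867 -0.0343  0.09  ]
```

View pics/w7c.png

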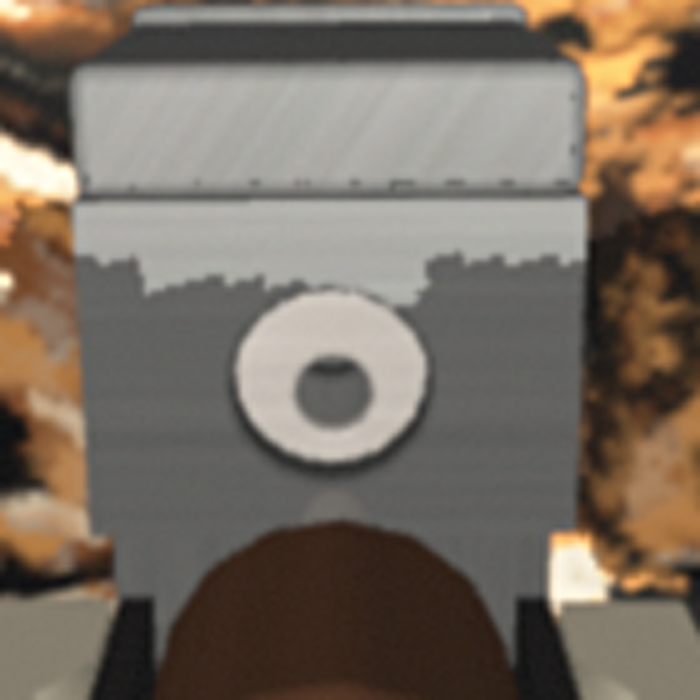

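Knob and shank look upright. The bush hole is at crop (335,391), about (0.5817, -0.0334), so the pin axis is within 1 mm of it. Now down to just above the bush.

Request:
step_arm(motion=[[0.03,0.001,0,0.01,0],[0.03,0.001,0,0.025,0],[0.03,0.001,0,0.038,0],[0.03,0.001,0,0.046,0],[0.03,0.001,0,0.05,0]])

```text
time_s: 17.75
tcp_pos: [0.5814, -0.0335, 0.1512]
eef_rot: [180.0, 0.1, -14.6]
contact_force: [0.4, -0.6, -0.4]
gripper_width: 0.0356
```

Request:
step_arm(motion=[[0.03,0,0,0,0],[0.03,0,0,0,0],[0.03,0,0,0.001,0],[0.03,0,0,0.002,0]])

```text
time_s: 18.25
tcp_pos: [0.5817, -0.0333, 0.1503]
eef_rot: [-180.0, -0.0, -14.6]
contact_force: [0.3, -0.0, -2.2]
gripper_width: 0.0355
```

Request:
step_arm(motion=[[0.03,0,0,0.001,0],[0.03,0,0,0.002,0],[0.03,0,0,0.002,0]])

```text
time_s: 18.62
tcp_pos: [0.5816, -0.0334, 0.1479]
eef_rot: [180.0, 0.0, -14.6]
contact_force: [-0.8, 0.2, -1.5]
gripper_width: 0.036
```

Request:
step_arm(motion=[[0.03,0,0,0.0007,0],[0.03,0,0,0.0015,0],[0.03,0,0,0.0015,0]])

```text
time_s: 19.0
tcp_pos: [0.5815, -0.0334, 0.1465]
eef_rot: [180.0, 0.0, -14.6]
contact_force: [-0.2, 0.1, -1.6]
gripper_width: 0.0352
```

Request:
step_arm(motion=[[0.03,0,0,0.0007,0],[0.03,0,0,0.0015,0],[0.03,0,0,0.0015,0]])

```text
time_s: 19.38
tcp_pos: [0.5816, -0.0334, 0.145]
eef_rot: [180.0, 0.0, -14.6]
contact_force: [-0.0, 0.6, -1.4]
gripper_width: 0.0356
```

Request:
step_arm(motion=[[0.03,0,0,0.0007,0],[0.03,0,0,0.0015,0],[0.03,0,0,0.0015,0]])

```text
time_s: 19.75
tcp_pos: [0.5816, -0.0334, 0.1435]
eef_rot: [180.0, 0.0, -14.6]
contact_force: [-0.1, 0.1, -1.2]
gripper_width: 0.0353
```

The nose went into the bush without resistance. A little deeper, then I drag the bush to the hinge axis.

Request:
step_arm(motion=[[0.03,0,0,0.001,0],[0.03,0,0,0.002,0],[0.03,0,0,0.003,0],[0.03,0,0,0.0035,0],[0.03,0,0,0.0035,0]])

```text
time_s: 20.38
tcp_pos: [0.5816, -0.0334, 0.14]
eef_rot: [180.0, 0.0, -14.6]
contact_force: [-0.6, 0.0, -1.4]
gripper_width: 0.0357
```

Request:
step_arm(motion=[[0.03,0.0005,0,0,0],[0.03,0.001,0,0,0],[0.03,0.0015,0,0,0],[0.03,0.002,0,0,0],[0.03,0.002,0,0,0]])

```text
time_s: 21.0
tcp_pos: [0.5832, -0.0339, 0.14]
eef_rot: [180.0, 0.0, -14.6]
contact_force: [-1.2, 1.2, -0.1]
gripper_width: 0.0359
```

Request:
step_arm(motion=[[0.03,0.0007,-0.0002,0,0],[0.03,0.0014,-0.0004,0,0],[0.03,0.002,-0.0006,0,0],[0.03,0.0027,-0.0008,0,0],[0.03,0.0027,-0.0008,0,0]])

```text
time_s: 21.62
tcp_pos: [0.5862, -0.0339, 0.1399]
eef_rot: [180.0, 0.0, -14.6]
contact_force: [-2.9, -0.9, -2.2]
gripper_width: 0.0355
```

```bash
python3 - <<'E'
from h import *
from scipy.optimize import least_squares
np.set_printoptions(precision=4,suppress=True)
c=capture("wrist"); save(c,"w8.png",(200,150,440,330),3.3); W=cloud(c); np.savez("w8.npz",**c)
P=W[180:330,270:370].reshape(-1,3); C=c["image"][180:330,270:370].reshape(-1,3).astype(int)
P=P[(P[:,2]>.12)&(P[:,2]<.155)&(C[:,0]>C[:,2]*1.6)]
f=lambda x:np.hypot(P[:,0]-x[0],P[:,1]-x[1])-.018
o=least_squares(f,[.58,-.033],loss="soft_l1",f_scale=.001); print(len(P),o.x,np.std(f(o.x)))
s=r.get_state(); print(s["tcp_pos"],s["contact_force"])
E
```

```text
2300 [ 0.6174 -0.0426] 0.004537409007178999
[ 0.5862 -0.0339  0.1399] [-3.2505 -0.5552 -0.9552]
```

View pics/w8.png

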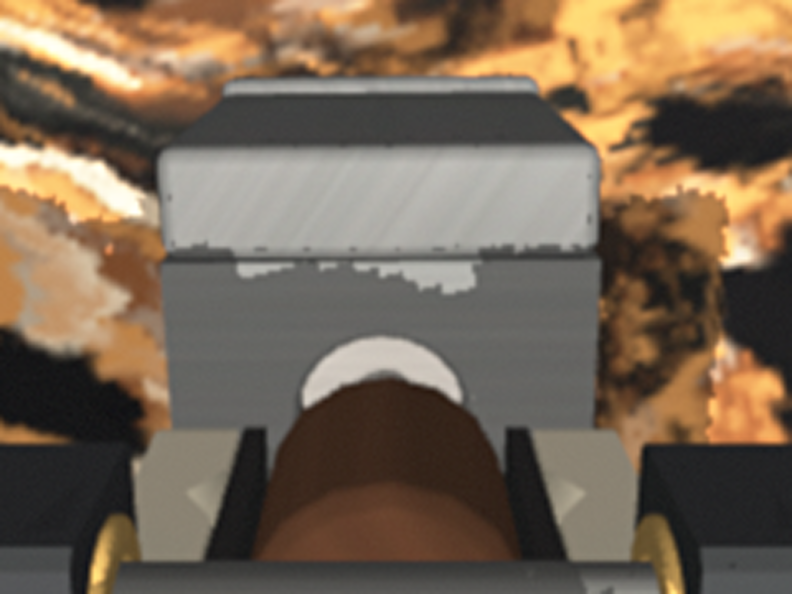

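Request:
step_arm(motion=[[0.03,0,0,0.001,0],[0.03,0,0,0.002,0],[0.03,0,0,0.003,0],[0.03,0,0,0.004,0],[0.03,0,0,0.004,0]])

```text
time_s: 22.3
tcp_pos: [0.5865, -0.0337, 0.136]
eef_rot: [-180.0, -0.0, -14.6]
contact_force: [-2.4, 0.7, 0.4]
gripper_width: 0.0356
```

Request:
step_arm(motion=[[0.03,0,0,0.0007,0],[0.03,0,0,0.0014,0],[0.03,0,0,0.002,0],[0.03,0,0,0.002,0]])

```text
time_s: 22.8
tcp_pos: [0.5863, -0.0338, 0.134]
eef_rot: [180.0, 0.0, -14.6]
contact_force: [-2.3, 0.2, 0.0]
gripper_width: 0.0354
```

Request:
step_arm(motion=[[0.03,0,0,0.0005,0],[0.03,0,0,0.001,0],[0.03,0,0,0.001,0]])

```text
time_s: 23.18
tcp_pos: [0.5864, -0.0338, 0.133]
eef_rot: [180.0, 0.0, -14.6]
contact_force: [-2.6, 1.2, -0.0]
gripper_width: 0.0353
```

Request:
step_arm(motion=[[0.03,0,0,0.0005,0],[0.03,0,0,0.001,0],[0.03,0,0,0.001,0]])

```text
time_s: 23.55
tcp_pos: [0.5863, -0.0338, 0.132]
eef_rot: [180.0, 0.0, -14.6]
contact_force: [-2.0, -0.0, 1.3]
gripper_width: 0.0358
```

Request:
step_arm(motion=[[0.03,0,0,0.0005,0],[0.03,0,0,0.001,0],[0.03,0,0,0.001,0]])

```text
time_s: 23.92
tcp_pos: [0.5863, -0.0338, 0.131]
eef_rot: [180.0, 0.0, -14.6]
contact_force: [-1.7, 0.7, -0.6]
gripper_width: 0.0359
```

Request:
step_arm(motion=[[0.03,0,0,0.0005,0],[0.03,0,0,0.001,0],[0.03,0,0,0.001,0]])

```text
time_s: 24.3
tcp_pos: [0.5863, -0.0338, 0.13]
eef_rot: [180.0, 0.0, -14.6]
contact_force: [-1.2, 1.2, -1.2]
gripper_width: 0.0355
```

Request:
step_arm(motion=[[0.03,0,0,0.0007,0],[0.03,0,0,0.0014,0],[0.03,0,0,0.002,0],[0.03,0,0,0.002,0]])

```text
time_s: 24.8
tcp_pos: [0.5863, -0.0338, 0.1279]
eef_rot: [180.0, 0.0, -14.6]
contact_force: [-2.6, 0.7, -0.5]
gripper_width: 0.0356
```

Request:
step_arm(motion=[[0.03,0,0,0.0007,0],[0.03,0,0,0.0014,0],[0.03,0,0,0.002,0],[0.03,0,0,0.002,0]])

```text
time_s: 25.3
tcp_pos: [0.5863, -0.0338, 0.1259]
eef_rot: [180.0, 0.0, -14.6]
contact_force: [-2.6, -0.0, 0.0]
gripper_width: 0.0353
```

Request:
step_arm(motion=[[0.03,0,0,0.0007,0],[0.03,0,0,0.0014,0],[0.03,0,0,0.002,0],[0.03,0,0,0.002,0]])

```text
time_s: 25.8
tcp_pos: [0.5863, -0.0338, 0.1239]
eef_rot: [180.0, 0.0, -14.6]
contact_force: [-3.0, 0.8, -0.5]
gripper_width: 0.0353
```

Request:
step_arm(motion=[[0.03,0,0,0.0005,0],[0.03,0,0,0.001,0],[0.03,0,0,0.0015,0],[0.03,0,0,0.0015,0]])

```text
time_s: 26.3
tcp_pos: [0.5863, -0.0338, 0.1224]
eef_rot: [180.0, 0.0, -14.6]
contact_force: [-2.5, 0.0, -0.5]
gripper_width: 0.0355
```

Request:
step_arm(motion=[[0.03,0,0,0.0005,0],[0.03,0,0,0.001,0],[0.03,0,0,0.001,0]])

```text
time_s: 26.68
tcp_pos: [0.5863, -0.0338, 0.1215]
eef_rot: [180.0, 0.0, -14.6]
contact_force: [-2.5, 0.8, 0.6]
gripper_width: 0.0354
```

Request:
step_arm(motion=[[0.03,0,0,0.0005,0],[0.03,0,0,0.001,0],[0.03,0,0,0.001,0]])

```text
time_s: 27.05
tcp_pos: [0.5863, -0.0338, 0.1205]
eef_rot: [180.0, 0.0, -14.6]
contact_force: [-3.0, -0.1, -0.0]
gripper_width: 0.0357
```

Request:
step_arm(motion=[[0.03,0,0,0.0005,0],[0.03,0,0,0.001,0],[0.03,0,0,0.001,0]])

```text
time_s: 27.42
tcp_pos: [0.5864, -0.0338, 0.1195]
eef_rot: [180.0, 0.0, -14.6]
contact_force: [-2.2, 0.3, 0.1]
gripper_width: 0.0356
```

Request:
step_arm(motion=[[0.03,0,0,0.0005,0],[0.03,0,0,0.001,0],[0.03,0,0,0.001,0]])

```text
time_s: 27.8
tcp_pos: [0.5864, -0.0338, 0.1185]
eef_rot: [-180.0, -0.0, -14.6]
contact_force: [-2.3, 0.8, 0.4]
gripper_width: 0.0358
```

Request:
step_arm(motion=[[0.03,0,0,0.0005,0],[0.03,0,0,0.001,0],[0.03,0,0,0.001,0]])

```text
time_s: 28.18
tcp_pos: [0.5864, -0.0338, 0.1175]
eef_rot: [180.0, 0.0, -14.6]
contact_force: [-2.5, 0.5, -0.1]
gripper_width: 0.0356
```

Request:
step_arm(motion=[[0.03,0,0,0.0007,0],[0.03,0,0,0.0014,0],[0.03,0,0,0.002,0],[0.03,0,0,0.002,0]])

```text
time_s: 28.68
tcp_pos: [0.5863, -0.0338, 0.1154]
eef_rot: [180.0, 0.0, -14.6]
contact_force: [-2.3, 0.3, -0.6]
gripper_width: 0.0359
```

Request:
step_arm(motion=[[0.03,0,0,0.0005,0],[0.03,0,0,0.001,0],[0.03,0,0,0.001,0]])

```text
time_s: 29.05
tcp_pos: [0.5863, -0.0338, 0.1145]
eef_rot: [180.0, 0.0, -14.6]
contact_force: [-3.6, 0.6, 0.3]
gripper_width: 0.0355
```

Request:
step_arm(motion=[[0.03,0,0,0.0005,0],[0.03,0,0,0.001,0],[0.03,0,0,0.001,0]])

```text
time_s: 29.42
tcp_pos: [0.5864, -0.0338, 0.1135]
eef_rot: [180.0, 0.0, -14.6]
contact_force: [-3.1, 1.6, 1.6]
gripper_width: 0.0358
```

Request:
step_arm(motion=[[0.03,0,0,0.0004,0],[0.03,0,0,0.0008,0],[0.03,0,0,0.0008,0]])

```text
time_s: 29.8
tcp_pos: [0.5864, -0.0338, 0.113]
eef_rot: [180.0, -0.0, -14.6]
contact_force: [-3.8, 1.8, 4.7]
gripper_width: 0.0357
```

Request:
step_arm(motion=[[0.03,0,0,0.0003,0],[0.03,0,0,0.0005,0],[0.03,0,0,0.0005,0]])

```text
time_s: 30.18
tcp_pos: [0.5864, -0.0338, 0.1129]
eef_rot: [-180.0, -0.0, -14.6]
contact_force: [-6.7, 1.3, 7.9]
gripper_width: 0.0353
```

The knob meets the ear at the expected height, TCP 0.113. I ease off, release and check.

Request:
step_arm(motion=[[0.03,0,0,-0.0008,0],[0.04,0,0,-0.0008,0],[0.06,0,0,-0.0008,0],[0.07,0,0,-0.0008,0],[0.07,0,0,-0.0008,0]])

```text
time_s: 30.8
tcp_pos: [0.5866, -0.0338, 0.113]
eef_rot: [-180.0, -0.0, -14.6]
contact_force: [0.1, 0.6, -0.4]
gripper_width: 0.0644
```

Request:
step_arm(motion=[[0.07,0,0,-0.0,0],[0.07,0,0,-0.02,0],[0.07,0,0,-0.05,0],[0.07,0,0,-0.09,0],[0.07,0,0,-0.125,0]])

```text
time_s: 31.42
tcp_pos: [0.5865, -0.0338, 0.2396]
eef_rot: [-180.0, -0.0, -14.6]
contact_force: [-0.1, 0.1, 0.3]
gripper_width: 0.0697
```

Request:
step_arm(motion=[[0.07,-0.05,0,0,0],[0.07,-0.057,0,0,0],[0.07,-0.057,0,0,0]])

```text
time_s: 31.8
tcp_pos: [0.5311, -0.0193, 0.2386]
eef_rot: [-180.0, -0.1, -14.6]
contact_force: [-0.3, 1.1, 0.5]
gripper_width: 0.0699
```

```bash
python3 - <<'E'
from h import *
np.set_printoptions(precision=4,suppress=True)
s=r.get_state(); print(s["time_s"],s["tcp_pos"],s["contact_force"],s["gripper_width"])
for n,cr in [("wrist",(200,60,440,240)),("scene",(270,160,410,280))]:
    c=capture(n); save(c,n+"9.png",cr,3.3 if n=="wrist" else 5); W=cloud(c)
    K=W[(np.hypot(W[...,0]-.586,W[...,1]+.034)<.035)&(W[...,2]>.12)&(W[...,2]<.15)]
    print(n,len(K),cv2.minEnclosingCircle((K[:,:2]*1000).astype(np.float32)),np.median(K,0))
    if n=="wrist":
        A=np.c_[K[:,:2]-K[:,:2].mean(0),np.ones(len(K))]; k=K[:,2]>.126; print("tilt",np.linalg.lstsq(A[k],K[k,2],rcond=None)[0])
    for l in ["pin_seat","pin_knob","bracket_top","bridge_bar","cup","canister","scoop"]:
        print(l,[(d["location"],round(d["p"],2)) for d in spotter.tip_of(n,l)][:2])
E
```

```text
31.8 [ 0.5311 -0.0193  0.2386] [-0.2775  1.1352  0.4961] 0.0699438390556998
wrist 1950 ((585.730712890625, -33.964664459228516), 17.84088706970215) [ 0.5863 -0.0341  0.1301]
tilt [-0.0058  0.0053  0.13  ]
pin_seat []
pin_knob [([0.5813, -0.0361, 0.1118], 0.56), ([0.5838, -0.0308, 0.0034], 0.23)]
bracket_top []
bridge_bar [([0.507, -0.0146, 0.0724], 0.84)]
cup [([0.4405, -0.1445, 0.0019], 0.96)]
canister [([0.71, 0.0723, 0.0031], 0.56)]
scoop [([0.5742, -0.2078, 0.0005], 0.92)]
scene 236 ((584.5741577148438, -30.764163970947266), 17.927291870117188) [ 0.5829 -0.0272  0.1297]
pin_seat [([0.5859, -0.0362, 0.0914], 0.71)]
pin_knob [([0.5824, -0.0326, 0.111], 0.84)]
bracket_top [([0.7885, -0.0972, 0.0924], 0.88), ([0.6383, 0.2549, 0.0893], 0.59)]
bridge_bar [([0.5059, -0.0161, 0.0711], 0.73)]
cup [([0.4398, -0.1417, -0.0025], 0.91), ([0.506, -0.0127, 0.0689], 0.49)]
canister [([0.7062, 0.0732, 0.0055], 0.62)]
scoop [([0.5779, -0.2151, 0.0006], 0.52)]
```

View pics/wrist9.png

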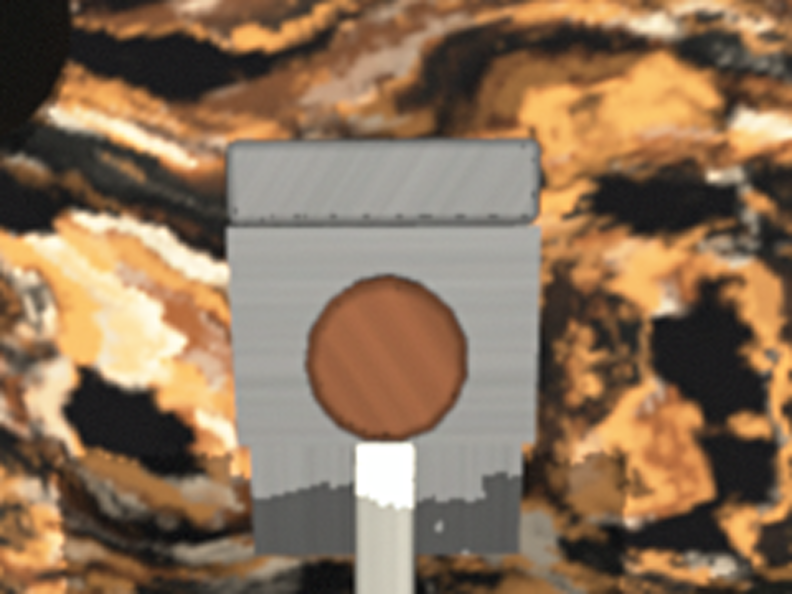

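View pics/scene9.png

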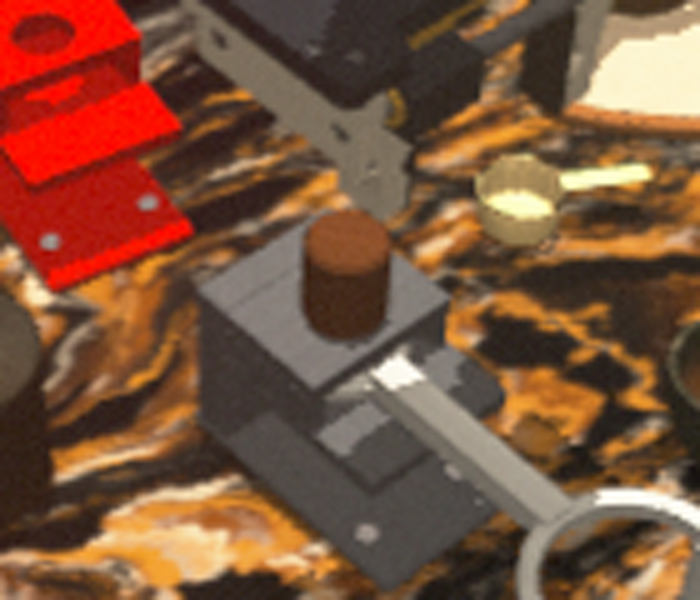

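The knob is centred on the hinge axis at (387,357), with its top at 0.130 m (flush would be 0.131) and level. The bridge is home and the gripper is clear. Handing in.

```bash
python3 -c "
from h import *
print(workorder.close_job())"
```

```text
the job is handed in; nothing more can be done
None
```

The bridge is home, the pin is seated through both ears and the bush, and the job was handed in at about 32 s. No verdict was reported.

**What I did**
- **Bridge:** I gripped it by its bar and slid it home until it met the back wall, with about 10 N at the wrist at most.
- **Pin:** I took it from its rest and the nose entered the bush's hole first time. I dragged the bush to the hinge axis with about 3 N, then lowered the pin in 1–2 mm steps. The knob met the upper ear with about 10 N at most at the wrist, and I let go.

**Last checks**
- **Pin position:** the wrist camera put the knob at (0.586, -0.034), within about 0.5 mm of the measured hinge axis.
- **Pin height and tilt:** the knob's top measured 0.130 m where flush would be 0.131 m. Its tilt was about 0.008 rad.
- **Bridge:** the bar stayed where I released it.
- **Bystanders:** cup, canister and scoop read within a few millimetres of their first positions.
- **Gripper:** it was clear of everything.

**Disagreements**
- The scene camera's depth put the knob 1.5–3 mm off the wrist camera's position, the same offset between cameras that I saw at the start.
- The network's knob point was up to about 5 mm off, close to its stated error.

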